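Prop a stall's stock chest half open on its stay

ROBOT

A 7-joint arm with a two-finger parallel gripper is mounted at the origin on the work surface. World frame = base frame: x ahead of the robot, y to its left, z up, the work surface at z = 0. Lengths are in m, angles in rad, forces in N, time in s.
With the tool pointing down it reaches from about 0.425 to 0.875 m from the base axis. Payload 4.7 kg.
Tool frame: the origin (TCP) lies at the centre of the arm's flange, where the gripper is bolted on; the fingertips stand 182 mm ahead of it and the grasp point (between the pads) lies 164 mm ahead of it; x points along the fingers, y is the direction in which the jaws open and shut, and the axes are right-handed (so a half turn about x gives the same grasp; the last joint's range is limited). The gripper opens to 87 mm and grips with 3 to 60 N. Pads are 19 mm wide; open, the fingers measure 117 mm over their backs; the gripper's body (75 mm by 190 mm) begins 51 mm behind the grasp point.
Start: joints at [-1.277, 0.321, -0.07, 1.45, 0.023, 1.371, -0.057], TCP at [0.18, 0.625, 0.405] pointing down, gripper open.
Joint ranges: [-2.86, 2.86], [-0.3, 2.09], [-1.38, 1.24], [0.06, 2.45], [-1.56, 4.7], [0.09, 2.05], [-2.69, 2.69]. Speed limits (rad/s): [2.57, 2.57, 3.14, 3.14, 3.14, 3.14, 3.14].

INTERFACE

Orientations are given as a rotation vector (axis times angle).
In Python, from bench import ctrl gives the robot as it stands.
- The arm moves only by the shell command python3 -m crank 'ROWS' [FORCE]. ROWS is JSON, one flat list of numbers, 7 for each row, row after row: the shift along the tool's x, y, z in mm, then the turn, a rotation vector about the tool's x, y, z in rad, then the finger opening in mm, from 0 to 87. A call has exactly 5 rows; each row shifts and turns the commanded pose from where the row before left it, along the tool's axes as they then stand; what a row does not reach is not made up. A row lasts 1/8 s, in which the tool goes at most 62.5 mm and 10.7 degrees, less where a joint would pass 70% of its speed; a pose out of reach is approached as far as the arm can. A call with a gripper value outside its range is refused whole. The fingers move at their own pace and stop on an object; FORCE is the grip in N (left out, the last holds). Time passes only in rows, so rows that do not move let the fingers close, or fill a call up. It gives the time, the measured TCP pose, the force and the opening at its end, in the units of the state.
- ctrl.get_state(): the state, without advancing time (a new reading comes with each control period).
- ctrl.get_image(name): name is "scene" or "top"; returns the picture (384x512x3 uint8, red, green, blue); there is no depth.
- ctrl.camera_params(name): a dict with "K" (3x3 intrinsics, pixels), "world_to_cam" (4x4, takes a point from world to camera coordinates). Camera axes: x right, y down, z forward; pixel columns grow to the right and rows downward; lengths in m; the calibration is good to about 2 mm. A picture is of the moment at which its call begins. camera_params takes no time and is no camera call.
- ctrl.close_job(): hands the job in, once; it reports no verdict.
Trained networks look in the newest picture that a camera, given by its name, has taken for a name from the list of things; names that differ only in an ending like _2 or _b are one class to them, and where a whole thing is asked for, a point or a joint stands for the part that bears it (a point fixed in the world has none). Each returns a list of dicts, best first, with "confidence" (0 to 1); they miss things now and then, are a little off and sometimes report something else, mostly with a low value. They report only what shows in the picture. A call takes as long as a camera call.
- ctrl.regions_of(camera, target): "region" (384x512 bool, what is visible of it) and "at" ([column, row] in pixels, amid what is visible of it).
- ctrl.mark_of(camera, target): "at" ([column, row] in pixels: a listed point, or the origin of a listed thing).
The state is a dict: "time": time; "joint_positions": joint angles; "qd": joint speeds; "joint_torque": joint torques, N m; "position": TCP position; "tool_rot": TCP orientation; "ft_force": force on the tool from outside, world axes, zero at the start; "torque": the same for the moment, N m; "grip_width": opening from 0.0 (shut) to 1.0 (fully open).
Only numpy, scipy, OpenCV 4.12 (cv2) and the standard library are available. Lean on these libraries where they do the work, as an engineer would, in place of code of your own. Each camera call takes 0.05 s, during which the arm holds its last target.

TASK

Prop the lid of the wooden stock chest half open, so that the goods lie in its shade: lift the lid all the way to its stop, swing the wooden stay inside fully up to its stop, then let the lid down gently until it rests on the stay, and let go. Do not let the lid drop, and leave the goods in the chest and the things around it where they are.

Things in the scene. Friction and masses are not known exactly. Their poses are not given: they have to be found in the camera images.
- chest: Wooden stock chest, fixed, 270 (x) by 360 (y) by 110 mm high, walls 10 mm. Origin: centre of its underside; own +x to the hinged rear, -x front, +y left, z up. A wooden cross rail (22 mm square, top 75 mm above the table) runs along y 45 mm ahead of the centre and carries the stay's bracket. Goods inside reach 55 mm above the table; none stand between y = -50 and +120 mm.
- lid (a joint): Lid angle: 0 shut, 1.22 rad (70 deg) open at its stop, still leaning over the rear of the chest. A board 262 (hinge to front) by 370 by 12 mm, 0.75 kg, with a tired counterbalance spring: above about 1.06 rad (1.01 to 1.11) it moves on to its stop and stays there, below that it falls. On the raised stay it reads about 0.87 rad (50 deg).
- lid_hinge (a point): Middle of the lid's hinge line (along the chest's y), on the lid's underside; 125 mm behind (+x of) the chest's centre, 110 mm above the table. Axes turn with the lid: -x along the lid to its front edge, z out of its upper side.
- lid_pull (a point): Gripping point of the lid's grip: a wooden block 24 mm wide (y), 30 mm long (x), 48 mm high on the lid's upper side near the front edge. The point is 225 mm from the hinge and 40 mm above the lid's underside (20 mm below the block's end). Pinched across its 24 mm, the block can turn between the fingers as the lid swings. Axes turn with the lid (z out of its upper side).
- stay (a joint): Stay angle: near 0 (-0.1 to 0.06) it lies along the chest below the rim, free end to the rear; it grows as that end swings up and forward, to 1.047 rad (60 deg) at its stop. Stiff pivot (0.07 N m): stays where left. Take it fully home: below about 0.7 rad the lid pushes it down again. It passes under the lid only while the lid is above 1.0 rad.
- stay_pivot (a point): The stay's pivot (axis along y), 45 mm ahead (-x) of the chest's centre, 50 mm to its left (+y), 90 mm above the table. The bracket's cheeks flank the stay (outer faces 31 mm apart, tops 108 mm above the table) as far as 30 mm behind the pivot, so it can be held only beyond them.
- stay_mid (a point): Point on the stay's axis 90 mm from the pivot, good to grip across the 14 mm width (along y). The stay is a pale wooden bar 14 mm wide, 12 mm thick, reaching 152 mm from the pivot. The open lid leans over this point: come from the front with the tool leaning back 25 to 45 degrees. Axes turn with the stay (x along it to the free end).
- stay_tip (a point): Centre of the stay's round end (7 mm radius), 145 mm from the pivot; the lid's underside comes to rest on it.
- carton: Cardboard carton in the chest, 75 x 60 x 45 mm; bystander. Origin under its centre.
- tin: Round tin in the chest, 56 mm across, 45 mm high; bystander. Origin under its centre.
- packet: Paper packet in the chest, 120 x 36 x 40 mm; bystander. Origin under its centre.
- mug: White mug beside the chest on its left, 80 mm across, 85 mm high; bystander. Origin under its centre.
- can: Can beside the chest on its right, 66 mm across, 110 mm high; bystander. Origin under its centre.
- jar: Glass jar on the far right, 80 mm across, 120 mm high; bystander. Origin under its centre.
- basket: Plastic basket on the left, 220 x 160 x 70 mm; bystander. Origin under its centre.
- brush: Brush with a wooden handle lying on the right, 200 mm long; bystander.

How it is judged:
On the way, in this order (a step that is already met when the one before it is completed fails the run):
1. the lid is opened to its stop (value of joint lid above 1.17 rad), for 0.2 s.
2. with the lid still wide open, the stay is swung up to its stop (value of joint stay above 0.98 rad and value of joint lid above 1.02 rad), for 0.2 s.
At the end, for the whole second after the job is handed in: The lid rests half open on the end of the raised stay: lid angle 0.81 to 0.93 rad, stay at its stop (over 0.96 rad), the lid's underside on the stay's end (its centre within 11 mm of the underside), lid at rest (under 0.05 rad/s) (value of joint lid between 0.81 and 0.93 rad and value of joint stay above 0.96 rad and z of stay_tip in the frame of lid_hinge above -0.011 m and velocity of joint lid between -0.05 and 0.05 rad/s); the robot touches nothing.
It fails at once if the lid is dropped (it closes faster than 1 rad/s) (velocity of joint lid below -1 rad/s).
It fails at once if goods in the chest are shifted by more than 30 mm (distance of any of carton, tin, packet from where it was at the start of the episode above 0.03 m).
It fails at once if things around the chest are shifted by more than 30 mm (distance of any of mug, can, jar, basket, brush from where it was at the start of the episode above 0.03 m).
It also fails if it takes over 67 s, if anything falls off the work surface, if the arm or the gripper's body presses on something with over 40 N, if the wrist force passes 120 N, or if a joint passes its speed limit or range.

## Working session

There is one attempt and no reset: what is moved stays moved. The work goes in short steps, Python scripts to look and compute and a shell command to move; the robot and the scene stay as the last step left them, time stands still between calls to the robot, and variables do not carry over. Pictures are saved under pics/ and viewed, and the job is handed in when it is done.

```bash
ls; mkdir -p pics; python3 - <<'E'
from bench import ctrl
import cv2,numpy as np
s=ctrl.get_state()
for k,v in s.items(): print(k,np.round(v,4))
for n in("scene","top"):
    im=ctrl.get_image(n); cv2.imwrite(f"pics/{n}0.png",im[:,:,::-1])
    c=ctrl.camera_params(n); print(n,np.round(c["K"],1).tolist(),np.round(c["world_to_cam"],4).tolist())
    for t in("chest","lid_hinge","lid_pull","lid"):
        try: print(t,[(np.round(d["at"],1).tolist(),round(d["confidence"],2)) for d in ctrl.mark_of(n,t)][:3])
        except Exception as e: print(t,e)
print(ctrl.get_state()["time"])
E
```

```text
pics
time 0.0
joint_positions [-1.2769  0.3218 -0.0701  1.4517  0.0226  1.3708 -0.0569]
qd [-0.0007 -0.0006 -0.0014 -0.001   0.0002  0.0008 -0.0006]
joint_torque [ 1.00000e-04 -4.91282e+01 -4.03900e-01 -3.12532e+01 -6.39000e-02
  4.36000e-02  2.00000e-04]
position [0.1795 0.6245 0.4037]
tool_rot [ 0.2181  1.5598 -0.2211]
ft_force [ 0.9098 -0.3641 -0.9811]
torque [-0.0088  0.0083 -0.0002]
grip_width 1.001
scene [[366.3, 0.0, 252.2], [0.0, 366.3, 195.0], [0.0, 0.0, 1.0]] [[-0.554, 0.8323, 0.0174, 0.2849], [0.5517, 0.3827, -0.7411, -0.2306], [-0.6234, -0.401, -0.6712, 1.6218], [0.0, 0.0, 0.0, 1.0]]
chest [([227.5, 221.1], 0.61)]
lid_hinge [([192.5, 217.9], 0.69)]
lid_pull [([245.4, 172.0], 0.66)]
lid it knows: basket, brush, can, carton, chest, jar, lid_hinge, lid_pull, mug, packet, stay_mid, stay_pivot, stay_tip, tin
top [[364.8, 0.0, 248.2], [0.0, 364.8, 186.2], [0.0, 0.0, 1.0]] [[-0.0273, -0.9996, 0.0061, 0.0273], [-0.986, 0.0259, -0.1647, 0.5604], [0.1645, -0.0105, -0.9863, 1.3304], [0.0, 0.0, 0.0, 1.0]]
chest [([262.9, 177.9], 0.8)]
lid_hinge [([265.3, 135.0], 0.58)]
lid_pull [([264.3, 196.2], 0.95)]
lid it knows: basket, brush, can, carton, chest, jar, lid_hinge, lid_pull, mug, packet, stay_mid, stay_pivot, stay_tip, tin
0.4
```

View pics/scene0.png

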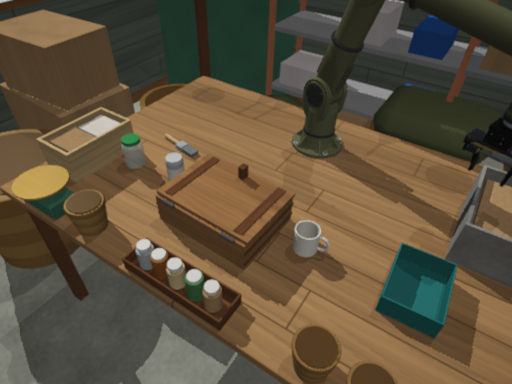

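View pics/top0.png

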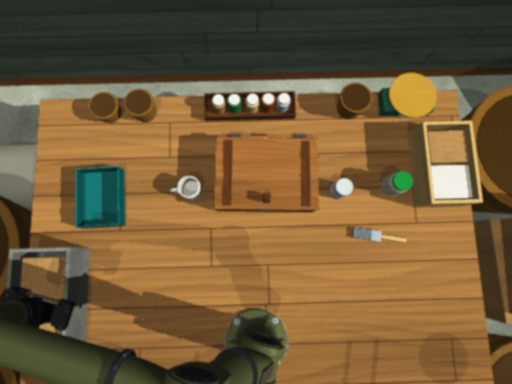

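```bash
cat > h.py <<'E'
import numpy as np,cv2
from scipy.spatial.transform import Rotation as R
from scipy.optimize import least_squares,minimize
from bench import ctrl
def proj(n,P):
    c=ctrl.camera_params(n);T=np.array(c["world_to_cam"]);K=np.array(c["K"])
    q=np.atleast_2d(P)@T[:3,:3].T+T[:3,3]; p=q@K.T; return p[:,:2]/p[:,2:]
def tri(obs):
    f=lambda X:np.concatenate([proj(n,X)[0]-np.array(u) for n,u in obs])
    r=least_squares(f,[0.6,0,0.1]); return r.x,np.abs(r.fun).max()
def save(n,name,marks=()):
    im=ctrl.get_image(n)[:,:,::-1].copy()
    return im
E
python3 - <<'E'
from h import *
import itertools
M={n:ctrl.regions_of(n,"chest")[0] for n in("top","scene")}
for n in M: print(n,M[n]["confidence"],M[n]["region"].sum())
box=lambda x0,x1,y0,y1,z0,z1:np.array(list(itertools.product((x0,x1),(y0,y1),(z0,z1))))
parts=[box(-.135,.135,-.18,.18,0,.11),box(-.137,.125,-.185,.185,.11,.122),box(-.115,-.085,-.012,.012,.122,.17)]
def pl(p,P):
    c,s=np.cos(p[2]),np.sin(p[2]);return np.c_[P[:,0]*c-P[:,1]*s+p[0],P[:,0]*s+P[:,1]*c+p[1],P[:,2]]
def sil(p,n,S=4):
    m=np.zeros((384*S,512*S),np.uint8)
    for b in parts:
        q=(proj(n,pl(p,b))+.5)*S
        cv2.fillConvexPoly(m,cv2.convexHull(q.astype(np.float32)).round().astype(np.int32),1)
    return m
Mb={n:cv2.resize(M[n]["region"].astype(np.uint8),(2048,1536),interpolation=cv2.INTER_NEAREST) for n in M}
def cost(p): return sum(1-(sil(p,n)&Mb[n]).sum()/((sil(p,n)|Mb[n]).sum()) for n in M)
X,e=tri([("top",[264.3,196.2]),("scene",[245.4,172])]);print("pull",X,e)
H,e=tri([("top",[265.3,135]),("scene",[192.5,217.9])]);print("hinge",H,e)
best=min((minimize(cost,[X[0]+.1,X[1],y],method="Nelder-Mead",options=dict(initial_simplex=[[X[0]+.1,X[1],y],[X[0]+.12,X[1],y],[X[0]+.1,X[1]+.02,y],[X[0]+.1,X[1],y+.05]])) for y in(-.08,0,.08)),key=lambda r:r.fun)
p=best.x;print(p,best.fun)
for n in M:
    im=ctrl.get_image(n)[:,:,::-1].copy(); im=cv2.resize(im,None,fx=3,fy=3)
    for b in parts:
        h=cv2.convexHull((proj(n,pl(p,b)).astype(np.float32)+.5)*3).astype(int); cv2.polylines(im,[h],1,(0,255,255),1)
    c=(proj(n,pl(p,np.zeros((1,3))))[0]*3).astype(int); x,y=np.clip(c-[350,280],0,None); cv2.imwrite(f"pics/fit_{n}.png",im[y:y+500,x:x+700])
np.save("chest.npy",p)
E
```

```text
top 0.71 7821
scene 0.57 9693
pull [ 0.50576643 -0.03905311  0.14925225] 0.7330543350032599
hinge [ 0.74251201 -0.0610831   0.11544482] 1.687764277670567Traceback (most recent call last):
  File "<stdin>", line 19, in <module>
  File "<stdin>", line 19, in <genexpr>
    res = _minimize_neldermead(fun, x0, args, callback, bounds=bounds,
                               **options)
    fsim[j] = func(sim[j])
              ~~~~^^^^^^^^
    fx = function(np.copy(x), *(wrapper_args + args))
  File "<stdin>", line 16, in cost
  File "<stdin>", line 16, in <genexpr>
  File "<stdin>", line 12, in sil
  File "h.py", line 6, in proj
    c=ctrl.camera_params(n);T=np.array(c["world_to_cam"]);K=np.array(c["K"])
ValueError: time passes only in moves, steps and waits
```

```bash
cat > h.py <<'E'
import numpy as np,cv2,itertools
from scipy.spatial.transform import Rotation as R
from scipy.optimize import least_squares,minimize
from bench import ctrl
C={n:ctrl.camera_params(n) for n in("top","scene")}
def proj(n,P):
    c=C[n];T=np.array(c["world_to_cam"]);K=np.array(c["K"])
    q=np.atleast_2d(P)@T[:3,:3].T+T[:3,3]; p=q@K.T; return p[:,:2]/p[:,2:]
def tri(obs):
    f=lambda X:np.concatenate([proj(n,X)[0]-np.array(u) for n,u in obs])
    r=least_squares(f,[0.6,0,0.1]); return r.x,np.abs(r.fun).max()
box=lambda x0,x1,y0,y1,z0,z1:np.array(list(itertools.product((x0,x1),(y0,y1),(z0,z1))))
parts=[box(-.135,.135,-.18,.18,0,.11),box(-.137,.125,-.185,.185,.11,.122),box(-.115,-.085,-.012,.012,.122,.17)]
def pl(p,P):
    c,s=np.cos(p[2]),np.sin(p[2]);return np.c_[P[:,0]*c-P[:,1]*s+p[0],P[:,0]*s+P[:,1]*c+p[1],P[:,2]]
E
python3 - <<'E'
from h import *
M={n:ctrl.regions_of(n,"chest")[0] for n in("top","scene")}
def sil(p,n,S=4):
    m=np.zeros((384*S,512*S),np.uint8)
    for b in parts:
        q=(proj(n,pl(p,b))+.5)*S
        cv2.fillConvexPoly(m,cv2.convexHull(q.astype(np.float32)).round().astype(np.int32),1)
    return m
Mb={n:cv2.resize(M[n]["region"].astype(np.uint8),(2048,1536),interpolation=cv2.INTER_NEAREST) for n in M}
def cost(p): return sum(1-(sil(p,n)&Mb[n]).sum()/((sil(p,n)|Mb[n]).sum()) for n in M)
X=np.array([.506,-.039])
best=min((minimize(cost,[X[0]+.1,X[1],y],method="Nelder-Mead",options=dict(initial_simplex=[[X[0]+.1,X[1],y],[X[0]+.12,X[1],y],[X[0]+.1,X[1]+.02,y],[X[0]+.1,X[1],y+.05]])) for y in(-.08,0,.08)),key=lambda r:r.fun)
p=best.x;print(p,best.fun, pl(p,np.array([[-.1,0,.15]])))
for n in M:
    im=ctrl.get_image(n)[:,:,::-1].copy(); im=cv2.resize(im,None,fx=3,fy=3)
    for b in parts:
        h=cv2.convexHull((proj(n,pl(p,b)).astype(np.float32)+.5)*3).astype(int); cv2.polylines(im,[h],1,(0,255,255),1)
    c=(proj(n,pl(p,np.zeros((1,3))))[0]*3).astype(int); x,y=np.clip(c-[350,280],0,None); cv2.imwrite(f"pics/fit_{n}.png",im[y:y+500,x:x+700])
np.save("chest.npy",p)
E
```

```text
[ 0.60307674 -0.05259439 -0.0407    ] 0.04223924239880017 [[ 0.50315956 -0.04852552  0.15      ]]
```

View pics/fit_top.png

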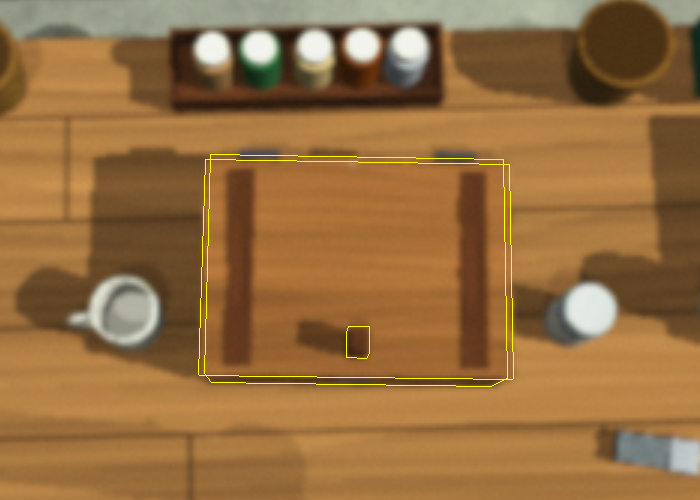

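View pics/fit_scene.png

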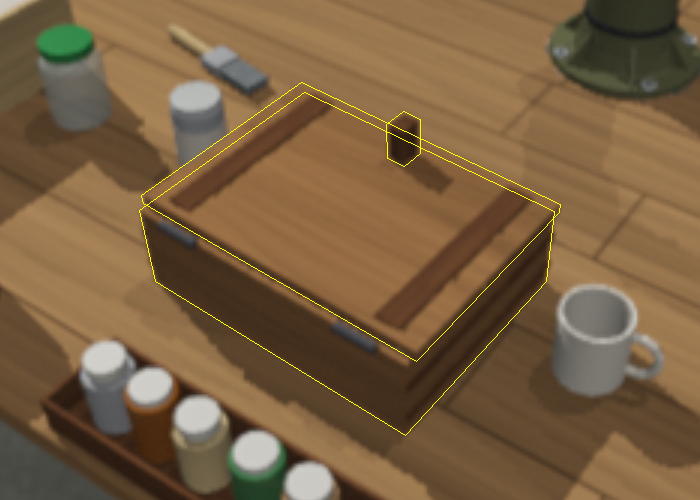

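```bash
python3 - <<'E'
from h import *
p0=np.load("chest.npy")
G={}
for n in C:
    im=ctrl.get_image(n).astype(np.float32); im=cv2.GaussianBlur(im,(0,0),0.8)
    gx=cv2.Sobel(im,-1,1,0);gy=cv2.Sobel(im,-1,0,1)
    G[n]=np.sqrt((gx**2+gy**2).sum(2)); G[n]=np.minimum(G[n],np.percentile(G[n],97))
def edges():
    x0,x1,y0,y1=-.137,.125,-.185,.185;z=.122
    t=np.linspace(.05,.95,60)[:,None]
    L=lambda a,b:np.array(a)*(1-t)+np.array(b)*t
    top=[((x0,y0,z),(x0,y1,z)),((x0,y0,z),(x1,y0,z)),((x0,y1,z),(x1,y1,z)),((x1,y0,z),(x1,y1,z))]
    return [L(a,b) for a,b in top]
E=edges()
def cost(p,ns=("top","scene")):
    s=0
    for n in ns:
        for e in E:
            q=proj(n,pl(p,e)).astype(np.float32); s-=cv2.remap(G[n],q[:,0],q[:,1],cv2.INTER_LINEAR).mean()
    return s
for ns in(("top",),("scene",),("top","scene")):
    b=min((minimize(cost,p0+d,args=(ns,),method="Nelder-Mead",options=dict(initial_simplex=[p0+d,p0+d+[.006,0,0],p0+d+[0,.006,0],p0+d+[0,0,.02]])) for d in itertools.product((-.005,0,.005),(-.005,0,.005),(-.01,0.01,.03))),key=lambda r:r.fun)
    print(ns,b.x,b.fun,cost(p0,ns))
p=b.x;np.save("chest.npy",p)
print(pl(p,np.array([[-.1,0,.15],[.125,0,.11],[-.045,.05,.09]])))
for n in C:
    im=ctrl.get_image(n)[:,:,::-1].copy(); im=cv2.resize(im,None,fx=3,fy=3,interpolation=cv2.INTER_CUBIC)
    for bb in parts:
        h=cv2.convexHull((proj(n,pl(p,bb)).astype(np.float32)+.5)*3).astype(int); cv2.polylines(im,[h],1,(0,255,255),1)
    c=(proj(n,pl(p,np.zeros((1,3))))[0]*3).astype(int); x,y=np.clip(c-[200,180],0,None); cv2.imwrite(f"pics/fit2_{n}.png",im[y:y+360,x:x+400])
a=cv2.imread("pics/fit2_top.png");b=cv2.imread("pics/fit2_scene.png");cv2.imwrite("pics/fit2.png",np.hstack([a,b]))
E
```

```text
('top',) [ 0.59151146 -0.05316316 -0.03642533] -600.897705078125 -574.0788
('scene',) [ 0.6028814  -0.0530146  -0.03760849] -647.3934326171875 -645.53326
('top', 'scene') [ 0.60350826 -0.05330246 -0.03959553] -1229.7076416015625 -1219.612
[[ 0.50358664 -0.04934394  0.15      ]
 [ 0.72841028 -0.05825061  0.11      ]
 [ 0.56052279 -0.00156032  0.09      ]]
```

View pics/fit2.png

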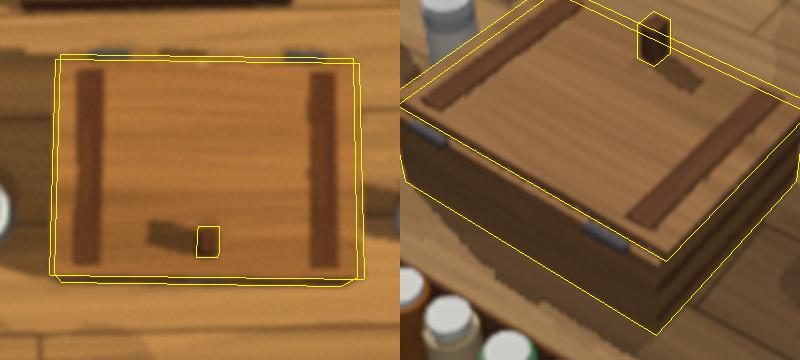

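```bash
cat >> h.py <<'E'
from scipy.spatial.transform import Slerp
CH=np.load("chest.npy")
yaw=CH[2]; RC=R.from_euler("z",yaw); OC=np.array([CH[0],CH[1],0])
def cur():
    s=ctrl.get_state(); return np.array(s["position"]),R.from_rotvec(s["tool_rot"]),s
def toolR(al,sg=1):
    x=np.array([np.sin(al),0,-np.cos(al)]); y=np.array([0,sg,0.]); z=np.cross(x,y)
    return RC*R.from_matrix(np.c_[x,y,z])
def lidpt(th,r=.225,h=.04): # chest xz
    return np.array([.125,0,.11])+r*np.array([-np.cos(th),0,np.sin(th)])+h*np.array([np.sin(th),0,np.cos(th)])
def staypt(ph,r): return np.array([-.045,.05,.09])+r*np.array([np.cos(ph),0,np.sin(ph)])
def W(c): return OC+RC.apply(c)
G=.164
def rows(wps,op,p=None,Rr=None):
    """wps: list of (chest grasp point, toolR)"""
    if p is None: p,Rr,_=cur()
    out=[]
    for c,R2 in wps:
        p2=W(c)-G*R2.as_matrix()[:,0]
        d=Rr.inv().apply(p2-p)*1000; w=(Rr.inv()*R2).as_rotvec()
        out.append([*[round(float(v),1) for v in d],*[round(float(v),3) for v in w],op]); p,Rr=p2,R2
    for i in range(0,len(out),5): print(str([x for r in out[i:i+5] for x in r]).replace(" ",""), [f"{np.linalg.norm(r[:3]):.0f}/{np.degrees(np.linalg.norm(r[3:6])):.1f}" for r in out[i:i+5]])
def line(c2,R2,n):
    """straight grasp-point line from the present pose"""
    p,Rr,_=cur(); c1=RC.inv().apply(p+G*Rr.as_matrix()[:,0]-OC)
    S=Slerp([0,1],R.concatenate([Rr,R2])); return [(c1+(c2-c1)*t,S(t)) for t in np.arange(1,n+1)/n]
def where(sg=1):
    p,Rr,s=cur(); M=Rr.as_matrix(); g=RC.inv().apply(p+G*M[:,0]-OC); x=RC.inv().apply(M[:,0]); y=RC.inv().apply(M[:,1])
    print("t",round(s["time"],2),"grasp chest mm",np.round(g*1000,1),"alpha",round(np.degrees(np.arctan2(x[0],-x[2])),1),"y",np.round(y,3),"F",np.round(s["ft_force"],1),"w",round(s["grip_width"]*87,1))
E
python3 - <<'E'
from h import *
where(); p,Rr,s=cur(); print(Rr.as_matrix().round(2))
for sg in(1,-1): print(sg,(Rr.inv()*toolR(0,sg)).as_rotvec())
E
```

```text
t 0.9 grasp chest mm [-450.5  660.7  240.8] alpha 0.0 y [0.238 0.971 0.   ] F [ 0.7  1.  -0.6] w 86.8
[[ 0.    0.28  0.96]
 [ 0.    0.96 -0.28]
 [-1.    0.    0.  ]]
1 [-2.40167616e-01  6.55714731e-05 -1.26557194e-04]
-1 [ 2.90142503e+00 -1.84485728e-04 -9.55852493e-05]
```

```bash
python3 - <<'E'
from h import *
rows(line(np.array([-.1,0,.25]),toolR(0),20),87)
E
```

```text
[-0.5,-27.9,24.9,-0.012,0.0,-0.0,87,-0.5,-28.2,24.5,-0.012,0.0,-0.0,87,-0.5,-28.5,24.2,-0.012,0.0,-0.0,87,-0.5,-28.8,23.9,-0.012,0.0,-0.0,87,-0.5,-29.1,23.5,-0.012,0.0,-0.0,87] ['37/0.7', '37/0.7', '37/0.7', '37/0.7', '37/0.7']
[-0.5,-29.4,23.2,-0.012,0.0,-0.0,87,-0.5,-29.6,22.8,-0.012,0.0,-0.0,87,-0.5,-29.9,22.4,-0.012,0.0,-0.0,87,-0.5,-30.2,22.1,-0.012,0.0,-0.0,87,-0.5,-30.4,21.7,-0.012,0.0,-0.0,87] ['37/0.7', '37/0.7', '37/0.7', '37/0.7', '37/0.7']
[-0.5,-30.7,21.4,-0.012,0.0,-0.0,87,-0.5,-31.0,21.0,-0.012,0.0,-0.0,87,-0.5,-31.2,20.6,-0.012,0.0,-0.0,87,-0.5,-31.4,20.2,-0.012,0.0,-0.0,87,-0.5,-31.7,19.9,-0.012,0.0,-0.0,87] ['37/0.7', '37/0.7', '37/0.7', '37/0.7', '37/0.7']
[-0.5,-31.9,19.5,-0.012,0.0,-0.0,87,-0.5,-32.2,19.1,-0.012,0.0,-0.0,87,-0.5,-32.4,18.7,-0.012,0.0,-0.0,87,-0.5,-32.6,18.3,-0.012,0.0,-0.0,87,-0.5,-32.8,17.9,-0.012,0.0,-0.0,87] ['37/0.7', '37/0.7', '37/0.7', '37/0.7', '37/0.7']
```

```bash
python3 -m crank '[0,-28,25,-0.012,0,0,87,0,-28,25,-0.012,0,0,87,0,-28,25,-0.012,0,0,87,0,-29,24,-0.012,0,0,87,0,-29,24,-0.012,0,0,87]'
python3 -m crank '[0,-29,24,-0.012,0,0,87,0,-29,23,-0.012,0,0,87,0,-30,22,-0.012,0,0,87,0,-30,22,-0.012,0,0,87,0,-30,22,-0.012,0,0,87]'
python3 -m crank '[0,-31,21,-0.012,0,0,87,0,-31,21,-0.012,0,0,87,0,-31,21,-0.012,0,0,87,0,-31,20,-0.012,0,0,87,0,-32,20,-0.012,0,0,87]'
python3 -c "
from h import *
where();rows(line(np.array([-.1,0,.25]),toolR(0),5),87)"
```

```text
time: 1.52
position: [0.2631, 0.455, 0.405]
tool_rot: [0.173, 1.564, -0.172]
ft_force: [-0.1, 0.2, 0.7]
grip_width: 0.999
time: 2.15
position: [0.3451, 0.2878, 0.4051]
tool_rot: [0.126, 1.567, -0.125]
ft_force: [0.8, -0.2, 0.3]
grip_width: 1.004
time: 2.78
position: [0.426, 0.1193, 0.4051]
tool_rot: [0.079, 1.569, -0.077]
ft_force: [0.4, 0.8, 0.2]
grip_width: 1.0
t 2.77 grasp chest mm [-184.1  165.5  241.1] alpha 0.0 y [0.06  0.998 0.001] F [0.4 0.8 0.2] w 87.0
[-1.8,-32.0,18.8,-0.012,0.0,-0.0,87,-1.8,-32.2,18.4,-0.012,0.0,-0.0,87,-1.8,-32.5,18.0,-0.012,0.0,-0.0,87,-1.8,-32.7,17.6,-0.012,0.0,-0.0,87,-1.8,-32.9,17.2,-0.012,0.0,-0.0,87] ['37/0.7', '37/0.7', '37/0.7', '37/0.7', '37/0.7']
```

```bash
python3 -m crank '[0,-32,19,-0.012,0,0,60,0,-32,18,-0.012,0,0,60,0,-33,18,-0.012,0,0,60,0,-33,17,-0.012,0,0,60,0,-33,17,-0.012,0,0,60]'
python3 - <<'E'
from h import *
where();rows(line(np.array([-.1,0,.15]),toolR(0),5),60)
for n in C:
    im=cv2.resize(ctrl.get_image(n)[:,:,::-1],None,fx=3,fy=3)
    c=(proj(n,W(np.array([-.1,0,.15]))[None])[0]*3).astype(int); x,y=np.clip(c-[200,180],0,None); cv2.circle(im,tuple(c),3,(0,255,255),1); cv2.imwrite(f"pics/a_{n}.png",im[y:y+360,x:x+400])
cv2.imwrite("pics/a.png",np.hstack([cv2.imread("pics/a_top.png"),cv2.imread("pics/a_scene.png")]))
E
```

```text
time: 3.4
position: [0.5023, -0.05, 0.4051]
tool_rot: [0.031, 1.57, -0.03]
ft_force: [0.0, 0.4, 0.7]
grip_width: 0.695
t 3.4 grasp chest mm [-101.1   -0.6  241.1] alpha 0.0 y [-0.     1.     0.001] F [0.  0.4 0.7] w 60.5
[18.2,0.1,0.2,0.0,0.0,-0.0,60,18.2,0.1,0.2,0.0,0.0,-0.0,60,18.2,0.1,0.2,0.0,0.0,-0.0,60,18.2,0.1,0.2,0.0,0.0,-0.0,60,18.2,0.1,0.2,0.0,0.0,-0.0,60] ['18/0.0', '18/0.0', '18/0.0', '18/0.0', '18/0.0']
```

View pics/a.png

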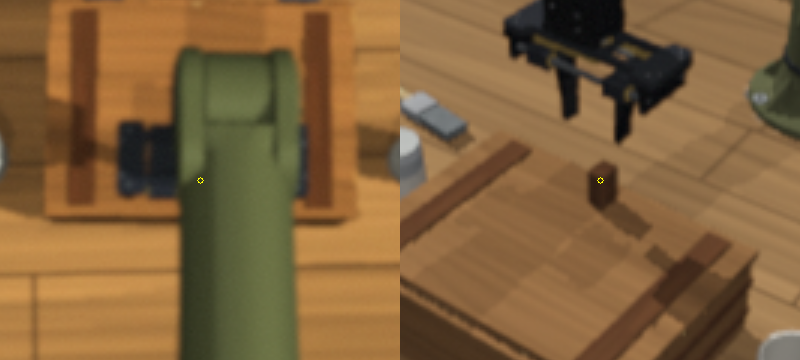

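The gripper stands straight over the block (scene crop ~600,180), fingers at both sides of it. Going down.

```bash
python3 -m crank '[18,0,0.2,0,0,0,60,18,0,0.2,0,0,0,60,18,0,0.2,0,0,0,60,18,0,0.2,0,0,0,60,18,0,0.2,0,0,0,60]'
python3 -c "
from h import *
where()"
python3 -m crank '[0,0,0,0,0,0,18,0,0,0,0,0,0,18,0,0,0,0,0,0,18,0,0,0,0,0,0,18,0,0,0,0,0,0,18]' 20
python3 - <<'E'
from h import *
where()
# lift arc: alpha from 0 to 25deg lean? tool turning with the lid: alpha decreases? print
th=np.linspace(0,1.22,21)[1:]
rows([(lidpt(t),toolR(-0.5*t)) for t in th],18)
E
```

```text
time: 4.12
position: [0.5029, -0.0486, 0.3133]
tool_rot: [0.031, 1.571, -0.031]
ft_force: [0.4, -0.2, 0.8]
grip_width: 0.693
t 4.12 grasp chest mm [-100.8    0.7  149.3] alpha -0.0 y [-0.  1.  0.] F [ 0.4 -0.2  0.8] w 60.3
time: 4.75
position: [0.5032, -0.0485, 0.3152]
tool_rot: [0.032, 1.57, -0.03]
ft_force: [0.4, 0.2, 1.5]
grip_width: 0.274
t 4.75 grasp chest mm [-100.2    1.   151.2] alpha 0.1 y [-0.     1.     0.001] F [0.4 0.2 1.5] w 23.9
[-12.4,-0.9,8.2,0.0,0.031,-0.001,18,-13.5,0.0,8.3,0.0,0.031,0.0,18,-13.4,0.0,8.7,0.0,0.031,0.0,18,-13.2,-0.0,9.1,-0.0,0.031,0.0,18,-13.1,-0.0,9.5,0.0,0.031,0.0,18] ['15/1.8', '16/1.8', '16/1.8', '16/1.8', '16/1.8']
[-13.0,0.0,9.9,0.0,0.03,0.0,18,-12.8,-0.0,10.3,-0.0,0.03,0.0,18,-12.7,-0.0,10.7,0.0,0.03,-0.0,18,-12.5,0.0,11.1,0.0,0.031,0.0,18,-12.3,0.0,11.4,0.0,0.031,-0.0,18] ['16/1.7', '16/1.7', '17/1.7', '17/1.8', '17/1.8']
[-12.1,-0.0,11.8,0.0,0.03,0.0,18,-11.9,-0.0,12.2,-0.0,0.031,0.0,18,-11.6,0.0,12.6,0.0,0.031,0.0,18,-11.4,-0.0,12.9,-0.0,0.031,0.0,18,-11.2,-0.0,13.3,0.0,0.03,-0.0,18] ['17/1.7', '17/1.8', '17/1.8', '17/1.8', '17/1.7']
[-10.9,-0.0,13.6,-0.0,0.031,0.0,18,-10.6,-0.0,13.9,0.0,0.031,0.0,18,-10.4,0.0,14.2,0.0,0.03,-0.0,18,-10.1,0.0,14.6,0.0,0.031,0.0,18,-9.8,-0.0,14.9,0.0,0.031,0.0,18] ['17/1.8', '17/1.8', '18/1.7', '18/1.8', '18/1.8']
```

```bash
python3 - <<'E'
from h import *
th=np.linspace(0,1.22,21)[1:]
rows([(lidpt(t),toolR(-0.2*t)) for t in th],18)
E
```

```text
[-12.4,-0.9,5.2,0.0,0.013,-0.001,18,-13.5,0.0,5.5,-0.0,0.012,0.0,18,-13.3,0.0,6.2,0.0,0.012,0.0,18,-13.1,-0.0,6.8,0.0,0.012,0.0,18,-12.8,0.0,7.4,0.0,0.012,0.0,18] ['13/0.7', '15/0.7', '15/0.7', '15/0.7', '15/0.7']
[-12.5,0.0,8.1,0.0,0.012,-0.0,18,-12.2,-0.0,8.7,-0.0,0.012,0.0,18,-11.9,-0.0,9.3,-0.0,0.012,-0.0,18,-11.5,-0.0,9.8,0.0,0.012,-0.0,18,-11.1,0.0,10.4,-0.0,0.012,0.0,18] ['15/0.7', '15/0.7', '15/0.7', '15/0.7', '15/0.7']
[-10.7,-0.0,10.9,0.0,0.012,-0.0,18,-10.3,-0.0,11.4,0.0,0.012,0.0,18,-9.8,0.0,11.9,0.0,0.012,0.0,18,-9.3,-0.0,12.4,0.0,0.012,0.0,18,-8.8,-0.0,12.8,0.0,0.012,0.0,18] ['15/0.7', '15/0.7', '15/0.7', '16/0.7', '16/0.7']
[-8.2,0.0,13.2,0.0,0.012,-0.0,18,-7.7,-0.0,13.6,-0.0,0.012,0.0,18,-7.1,0.0,14.0,0.0,0.012,0.0,18,-6.5,0.0,14.3,-0.0,0.012,-0.0,18,-5.9,-0.0,14.6,0.0,0.012,0.0,18] ['16/0.7', '16/0.7', '16/0.7', '16/0.7', '16/0.7']
```

```bash
python3 -m crank '[-13,0,5,0,0.012,0,18,-13.4,0,5.5,0,0.012,0,18,-13.3,0,6.2,0,0.012,0,18,-13.1,0,6.8,0,0.012,0,18,-12.8,0,7.4,0,0.012,0,18]' 25
python3 - <<'E'
from h import *
where()
E
```

```text
time: 5.38
position: [0.5347, -0.0496, 0.3787]
tool_rot: [0.033, 1.635, -0.03]
ft_force: [-1.7, -0.2, -3.2]
grip_width: 0.276
t 5.38 grasp chest mm [-79.6   1.1 215.1] alpha -3.7 y [-0.     1.     0.001] F [-1.7 -0.2 -3.2] w 24.0
```

```bash
python3 -m crank '[-12.5,0,8.1,0,0.012,0,18,-12.2,0,8.7,0,0.012,0,18,-11.9,0,9.3,0,0.012,0,18,-11.5,0,9.8,0,0.012,0,18,-11.1,0,10.4,0,0.012,0,18]'
python3 -m crank '[-10.7,0,10.9,0,0.012,0,18,-10.3,0,11.4,0,0.012,0,18,-9.8,0,11.9,0,0.012,0,18,-9.3,0,12.4,0,0.012,0,18,-8.8,0,12.8,0,0.012,0,18]'
python3 - <<'E'
from h import *
where()
print(lidpt(.915))
th=np.linspace(.915,1.22,6)[1:]
rows([(lidpt(t),toolR(-0.2*t)) for t in th],18)
E
```

```text
time: 6.0
position: [0.5856, -0.0517, 0.434]
tool_rot: [0.034, 1.697, -0.029]
ft_force: [-3.9, -0.3, -0.4]
grip_width: 0.274
time: 6.62
position: [0.6519, -0.0543, 0.4742]
tool_rot: [0.035, 1.755, -0.028]
ft_force: [-2.1, 0.5, 1.1]
grip_width: 0.271
t 6.62 grasp chest mm [ 18.4   1.  312.9] alpha -10.6 y [-0.     1.     0.001] F [-2.1  0.5  1.1] w 23.6
[0.01949962 0.         0.31271821]
[-8.2,-0.9,14.2,0.0,0.011,-0.001,18,-7.7,-0.0,13.6,-0.0,0.012,0.0,18,-7.1,0.0,14.0,0.0,0.012,0.0,18,-6.5,0.0,14.3,-0.0,0.012,-0.0,18,-5.9,-0.0,14.6,0.0,0.012,0.0,18] ['16/0.6', '16/0.7', '16/0.7', '16/0.7', '16/0.7']
```

```bash
python3 -m crank '[-8.2,0,13.5,0,0.012,0,18,-7.7,0,13.6,0,0.012,0,18,-7.1,0,14,0,0.012,0,18,-6.5,0,14.3,0,0.012,0,18,-5.9,0,14.6,0,0.012,0,18]'
python3 - <<'E'
from h import *
where()
print(lidpt(1.22))
for n in C:
    im=cv2.resize(ctrl.get_image(n)[:,:,::-1],None,fx=3,fy=3)
    c=(proj(n,W(np.array([-.0,0,.2]))[None])[0]*3).astype(int); x,y=np.clip(c-[200,180],0,None);  cv2.imwrite(f"pics/a_{n}.png",im[y:y+400,x:x+400])
cv2.imwrite("pics/b.png",np.hstack([cv2.imread("pics/a_top.png"),cv2.imread("pics/a_scene.png")]))
E
```

```text
time: 7.25
position: [0.728, -0.0573, 0.4947]
tool_rot: [0.036, 1.813, -0.027]
ft_force: [-1.3, 1.1, 0.4]
grip_width: 0.271
t 7.25 grasp chest mm [ 85.2   1.1 335.5] alpha -13.9 y [-0.     1.     0.001] F [-1.3  1.1  0.4] w 23.6
[0.08524368 0.         0.33504319]
```

View pics/b.png

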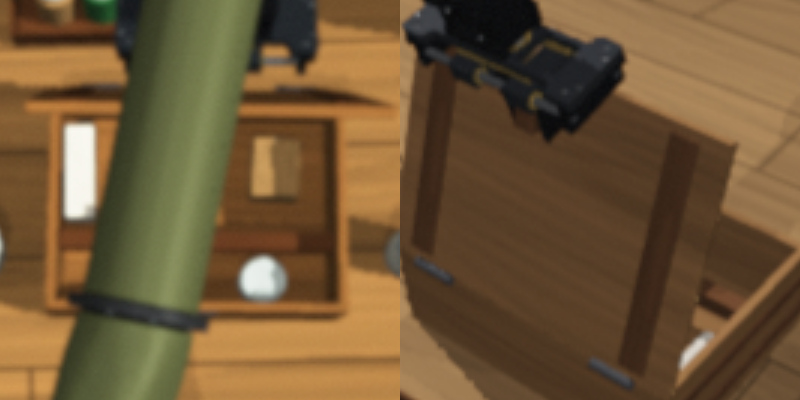

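```bash
python3 -m crank '[0,0,0,0,0,0,60,0,0,0,0,0,0,60,0,0,0,0,0,0,60,-8,0,0,0,0,0,60,-15,0,0,0,0,0,60]'
python3 -m crank '[-20,0,0,0,0,0,60,-20,0,0,0,0,0,60,-20,0,0,0,0,0,60,-10,0,-30,0,0,0,60,0,0,-50,0,0,0,60]'
python3 - <<'E'
from h import *
where()
for n in C:
    im=cv2.resize(ctrl.get_image(n)[:,:,::-1],None,fx=3,fy=3)
    c=(proj(n,W(np.array([-.0,0,.2]))[None])[0]*3).astype(int); x,y=np.clip(c-[200,180],0,None);  cv2.imwrite(f"pics/a_{n}.png",im[y:y+400,x:x+400])
cv2.imwrite("pics/c.png",np.hstack([cv2.imread("pics/a_top.png"),cv2.imread("pics/a_scene.png")]))
rows(line(np.array([-.13,.05,.30]),toolR(np.radians(30)),10),45)
E
```

```text
time: 7.98
position: [0.7331, -0.0578, 0.5176]
tool_rot: [0.036, 1.811, -0.028]
ft_force: [1.3, -0.8, 0.5]
grip_width: 0.673
time: 8.6
position: [0.6644, -0.0549, 0.5929]
tool_rot: [0.035, 1.801, -0.027]
ft_force: [-0.2, 0.3, 0.5]
grip_width: 0.687
t 8.6 grasp chest mm [ 23.5   0.8 433.2] alpha -13.2 y [-0.001  1.     0.   ] F [-0.2  0.3  0.5] w 59.7
[17.2,5.0,-23.7,-0.0,-0.075,-0.0,45,16.3,5.0,-25.0,-0.0,-0.075,-0.0,45,15.3,5.0,-26.1,-0.0,-0.075,-0.0,45,14.2,5.0,-27.2,-0.0,-0.075,-0.0,45,13.1,5.0,-28.2,-0.0,-0.075,-0.0,45] ['30/4.3', '30/4.3', '31/4.3', '31/4.3', '31/4.3']
[11.9,5.0,-29.1,-0.0,-0.075,-0.0,45,10.6,5.0,-29.9,-0.0,-0.075,-0.0,45,9.2,5.0,-30.6,-0.0,-0.075,-0.0,45,7.8,5.0,-31.2,-0.0,-0.075,-0.0,45,6.4,5.0,-31.7,-0.0,-0.075,-0.0,45] ['32/4.3', '32/4.3', '32/4.3', '33/4.3', '33/4.3']
```

View pics/c.png

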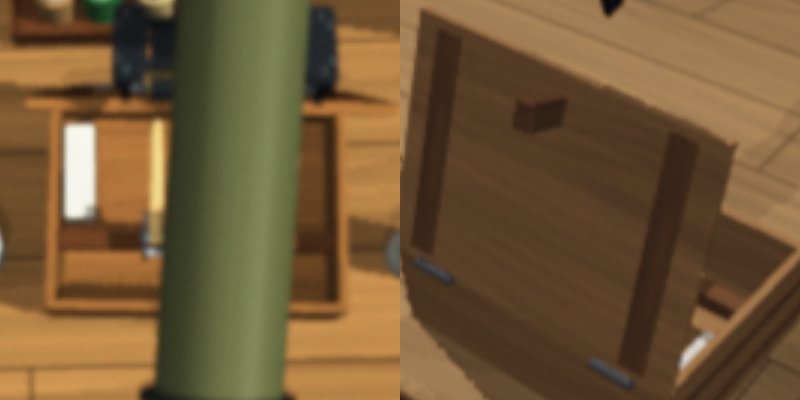

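```bash
python3 -m crank '[17,5,-24,0,-0.075,0,45,16,5,-25,0,-0.075,0,45,15,5,-26,0,-0.075,0,45,14,5,-27,0,-0.075,0,45,13,5,-28,0,-0.075,0,45]'
python3 -m crank '[12,5,-29,0,-0.075,0,45,11,5,-30,0,-0.075,0,45,9,5,-31,0,-0.075,0,45,8,5,-31,0,-0.075,0,45,6,5,-32,0,-0.075,0,45]'
python3 - <<'E'
from h import *
where()
print(proj("top",W(staypt(0,.0))),proj("top",W(staypt(0,.09))),proj("top",W(staypt(0,.145))))
for n in C:
    im=cv2.resize(ctrl.get_image(n)[:,:,::-1],None,fx=4,fy=4)
    for r in(0,.09,.145):
        c=((proj(n,W(staypt(0,r))[None])[0]+.5)*4).astype(int); cv2.circle(im,tuple(c),3,(0,255,255),1)
    x,y=np.clip(c-[200,140],0,None);  cv2.imwrite(f"pics/a_{n}.png",im[y:y+400,x:x+400])
cv2.imwrite("pics/d.png",np.hstack([cv2.imread("pics/a_top.png"),cv2.imread("pics/a_scene.png")]))
for t in("stay_mid","stay_pivot","stay_tip"):
    for n in C: print(n,t,[(np.round(d["at"],1).tolist(),round(d["confidence"],2)) for d in ctrl.mark_of(n,t)][:2])
E
```

```text
time: 9.32
position: [0.5292, -0.025, 0.5294]
tool_rot: [0.029, 1.422, -0.033]
ft_force: [0.3, -0.7, 0.6]
grip_width: 0.517
time: 9.95
position: [0.4462, 0.0078, 0.4445]
tool_rot: [0.018, 1.144, -0.028]
ft_force: [0.0, 0.5, 0.5]
grip_width: 0.516
t 9.95 grasp chest mm [-91.7  55.3 295.2] alpha 24.4 y [-0.008  1.    -0.   ] F [0.  0.5 0.5] w 44.9
[[252.10749824 184.247116  ]] [[252.36394955 160.25780648]] [[252.51791154 145.85568894]]
top stay_mid [([252.8, 159.4], 0.46), ([101.6, 202.9], 0.25)]
scene stay_mid []
top stay_pivot [([250.3, 184.4], 0.61)]
scene stay_pivot []
top stay_tip [([379.1, 235.5], 0.71), ([255.0, 146.4], 0.7)]
scene stay_tip []
```

View pics/d.png

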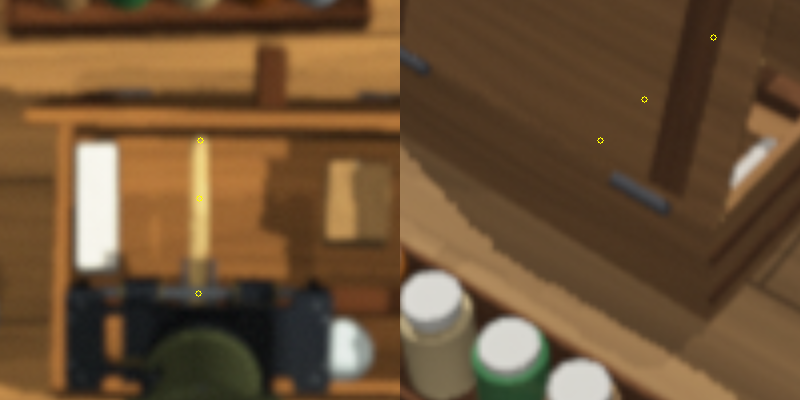

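```bash
python3 - <<'E'
from h import *
a=np.radians(30);g=staypt(-.02,.1);d=np.array([np.sin(a),0,-np.cos(a)])
rows(line(g-.12*d,toolR(a),5),45)
E
```

```text
[25.8,-0.9,4.2,0.001,-0.02,-0.001,45,26.0,-0.8,3.7,0.001,-0.02,-0.001,45,26.1,-0.8,3.1,0.001,-0.02,-0.001,45,26.2,-0.8,2.6,0.001,-0.02,-0.001,45,26.4,-0.8,2.1,0.001,-0.02,-0.001,45] ['26/1.1', '26/1.1', '26/1.1', '26/1.1', '26/1.1']
```

```bash
python3 -m crank '[26,-1,4,0.001,-0.02,-0.001,45,26,-1,4,0.001,-0.02,-0.001,45,26,-1,3,0.001,-0.02,-0.001,45,26,-1,3,0.001,-0.02,-0.001,45,26,-1,2,0.001,-0.02,-0.001,45]'
python3 - <<'E'
from h import *
where()
a=np.radians(30);g=staypt(-.02,.1)
rows(line(g,toolR(a),5),45)
E
```

```text
time: 10.98
position: [0.5188, -0.0003, 0.3331]
tool_rot: [0.018, 1.048, -0.036]
ft_force: [-0.5, -0.3, 0.7]
grip_width: 0.518
t 10.97 grasp chest mm [ -4.9  49.3 191. ] alpha 29.9 y [-0.001  1.    -0.003] F [-0.5 -0.3  0.7] w 45.1
[23.8,0.1,0.1,0.0,-0.0,0.0,45,23.8,0.1,0.1,0.0,-0.0,0.0,45,23.8,0.1,0.1,0.0,-0.0,0.0,45,23.8,0.1,0.0,0.0,-0.0,0.0,45,23.8,0.1,0.0,0.0,-0.0,0.0,45] ['24/0.0', '24/0.0', '24/0.0', '24/0.0', '24/0.0']
```

```bash
python3 -m crank '[24,0,0,0,0,0,45,24,0,0,0,0,0,45,24,0,0,0,0,0,45,24,0,0,0,0,0,45,22,0,0,0,0,0,45]'
python3 -c "
from h import *
where()"
python3 -m crank '[0,0,0,0,0,0,6,0,0,0,0,0,0,6,0,0,0,0,0,0,6,0,0,0,0,0,0,6,0,0,0,0,0,0,6]' 15
python3 - <<'E'
from h import *
where()
th=np.linspace(-.02,1.047,21)[1:]
rows([(staypt(t,.1),toolR(np.radians(30)+.15*(t+.02))) for t in th],6)
E
```

```text
time: 11.6
position: [0.5775, -0.0029, 0.2302]
tool_rot: [0.017, 1.05, -0.037]
ft_force: [-0.0, 0.2, -0.3]
grip_width: 0.517
t 11.6 grasp chest mm [53.7 48.9 87.9] alpha 29.8 y [-0.001  1.    -0.003] F [-0.   0.2 -0.3] w 45.0
time: 12.22
position: [0.5767, -0.0014, 0.2319]
tool_rot: [0.019, 1.047, -0.034]
ft_force: [-0.4, 6.1, 1.0]
grip_width: 0.157
t 12.22 grasp chest mm [53.1 50.8 89.8] alpha 30.0 y [-0.002  1.    -0.001] F [-0.4  6.1  1. ] w 13.6
[-2.1,-0.8,2.0,0.002,-0.008,-0.001,6,-4.7,-0.0,1.1,0.0,-0.008,0.0,6,-4.9,0.0,0.9,0.0,-0.008,-0.0,6,-4.9,0.0,0.7,0.0,-0.008,0.0,6,-5.0,-0.0,0.4,0.0,-0.008,0.0,6] ['3/0.5', '5/0.5', '5/0.5', '5/0.5', '5/0.5']
[-5.1,0.0,0.2,0.0,-0.008,0.0,6,-5.2,-0.0,-0.0,0.0,-0.008,0.0,6,-5.2,0.0,-0.3,0.0,-0.008,0.0,6,-5.3,0.0,-0.5,0.0,-0.008,-0.0,6,-5.3,-0.0,-0.7,0.0,-0.008,0.0,6] ['5/0.5', '5/0.5', '5/0.5', '5/0.5', '5/0.5']
[-5.3,-0.0,-1.0,-0.0,-0.008,0.0,6,-5.3,0.0,-1.2,0.0,-0.008,-0.0,6,-5.3,0.0,-1.5,0.0,-0.008,0.0,6,-5.3,-0.0,-1.7,0.0,-0.008,0.0,6,-5.3,0.0,-1.9,0.0,-0.008,0.0,6] ['5/0.5', '5/0.5', '6/0.5', '6/0.5', '6/0.5']
[-5.3,-0.0,-2.2,0.0,-0.008,0.0,6,-5.2,-0.0,-2.4,0.0,-0.008,0.0,6,-5.2,0.0,-2.7,0.0,-0.008,-0.0,6,-5.1,0.0,-2.9,0.0,-0.008,0.0,6,-5.0,-0.0,-3.1,-0.0,-0.008,0.0,6] ['6/0.5', '6/0.5', '6/0.5', '6/0.5', '6/0.5']
```

```bash
python3 -m crank '[-3,1,1,0,-0.008,0,6,-4.7,0.5,1.1,0,-0.008,0,6,-4.9,0,0.9,0,-0.008,0,6,-4.9,0,0.7,0,-0.008,0,6,-5,0,0.4,0,-0.008,0,6]' 20
python3 -m crank '[-5.1,0,0.2,0,-0.008,0,6,-5.2,0,0,0,-0.008,0,6,-5.2,0,-0.3,0,-0.008,0,6,-5.3,0,-0.5,0,-0.008,0,6,-5.3,0,-0.7,0,-0.008,0,6]'
python3 - <<'E'
from h import *
where()
p,Rr,s=cur();g=RC.inv().apply(p+G*Rr.as_matrix()[:,0]-OC)-staypt(0,0);print(np.hypot(g[0],g[2]),np.arctan2(g[2],g[0]))
E
```

```text
time: 12.85
position: [0.5689, -0.0009, 0.2533]
tool_rot: [0.018, 1.007, -0.036]
ft_force: [3.1, 4.6, -2.5]
grip_width: 0.157
time: 13.48
position: [0.5541, -0.0002, 0.2752]
tool_rot: [0.017, 0.965, -0.036]
ft_force: [3.7, 4.5, -1.3]
grip_width: 0.16
t 13.47 grasp chest mm [ 41.9  50.9 140.4] alpha 34.7 y [-0.001  1.    -0.002] F [ 3.7  4.5 -1.3] w 13.9
0.1004782800474081 0.5252825453668903
```

Swinging nicely; finish to the stop, pressing slightly past.

```bash
python3 -m crank '[-5.3,0,-1,0,-0.008,0,6,-5.3,0,-1.2,0,-0.008,0,6,-5.3,0,-1.5,0,-0.008,0,6,-5.3,0,-1.7,0,-0.008,0,6,-5.3,0,-1.9,0,-0.008,0,6]'
python3 -m crank '[-5.3,0,-2.2,0,-0.008,0,6,-5.2,0,-2.4,0,-0.008,0,6,-5.2,0,-2.7,0,-0.008,0,6,-5.1,0,-2.9,0,-0.008,0,6,-5,0,-3.1,0,-0.008,0,6]'
python3 - <<'E'
from h import *
where()
p,Rr,s=cur();g=RC.inv().apply(p+G*Rr.as_matrix()[:,0]-OC)-staypt(0,0);print(np.hypot(g[0],g[2]),np.arctan2(g[2],g[0]))
E
```

```text
time: 14.1
position: [0.5331, 0.0006, 0.2932]
tool_rot: [0.016, 0.923, -0.037]
ft_force: [4.1, 3.8, -0.3]
grip_width: 0.16
time: 14.72
position: [0.5071, 0.0016, 0.3061]
tool_rot: [0.015, 0.881, -0.037]
ft_force: [4.6, 4.0, 1.8]
grip_width: 0.16
t 14.72 grasp chest mm [  5.9  50.9 179.6] alpha 39.5 y [-0.001  1.    -0.002] F [4.6 4.  1.8] w 13.9
0.1030056786410368 1.054394182271508
```

```bash
python3 -m crank '[-2.5,0,-1.8,0,0,0,6,-2.5,0,-1.8,0,0,0,6,-2.5,0,-1.8,0,0,0,6,0,0,0,0,0,0,6,0,0,0,0,0,0,6]'
python3 - <<'E'
from h import *
where()
p,Rr,s=cur();g=RC.inv().apply(p+G*Rr.as_matrix()[:,0]-OC)-staypt(0,0);print(np.hypot(g[0],g[2]),np.arctan2(g[2],g[0]))
E
```

```text
time: 15.35
position: [0.4991, 0.002, 0.3099]
tool_rot: [0.015, 0.878, -0.037]
ft_force: [3.7, 4.7, 4.3]
grip_width: 0.156
t 15.35 grasp chest mm [ -1.7  50.9 183.7] alpha 39.7 y [-0.001  1.    -0.002] F [3.7 4.7 4.3] w 13.6
0.10323008835784327 1.138233116863959
```

```bash
python3 - <<'E'
from h import *
for n in C:
    im=cv2.resize(ctrl.get_image(n)[:,:,::-1],None,fx=4,fy=4,interpolation=cv2.INTER_CUBIC)
    for r in(0,.1,.145):
        c=((proj(n,W(staypt(1.047,r))[None])[0]+.5)*4).astype(int); cv2.circle(im,tuple(c),3,(0,255,255),1)
    x,y=np.clip(c-[200,160],0,None);  cv2.imwrite(f"pics/a_{n}.png",im[y:y+400,x:x+400])
cv2.imwrite("pics/e.png",np.hstack([cv2.imread("pics/a_top.png"),cv2.imread("pics/a_scene.png")]))
print(proj("top",W(staypt(1.047,.145))))
for t in("stay_mid","stay_tip"):
    for n in C: print(n,t,[(np.round(d["at"],1).tolist(),round(d["confidence"],2)) for d in ctrl.mark_of(n,t)][:2])
E
```

```text
[[252.95685058 156.53680372]]
top stay_mid [([254.0, 165.5], 0.57)]
scene stay_mid []
top stay_tip [([252.2, 155.6], 0.49)]
scene stay_tip []
```

View pics/e.png

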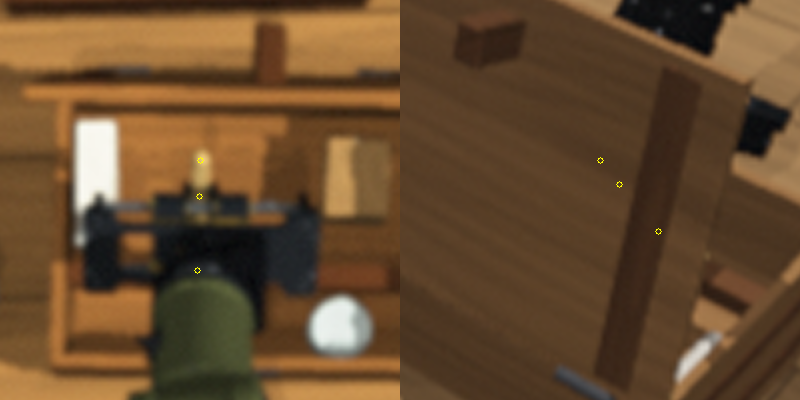

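```bash
python3 -m crank '[0,0,0,0,0,0,50,0,0,0,0,0,0,50,0,0,0,0,0,0,50,-10,0,0,0,0,0,50,-25,0,0,0,0,0,50]'
python3 -m crank '[-30,0,0,0,0,0,50,-30,0,0,0,0,0,50,-30,0,0,0,0.06,0,60,-30,0,0,0,0.08,0,60,-30,0,0,0,0.08,0,60]'
python3 - <<'E'
from h import *
where()
for n in C:
    im=cv2.resize(ctrl.get_image(n)[:,:,::-1],None,fx=4,fy=4,interpolation=cv2.INTER_CUBIC)
    for r in(0,.1,.145):
        c=((proj(n,W(staypt(1.047,r))[None])[0]+.5)*4).astype(int); cv2.circle(im,tuple(c),3,(0,255,255),1)
    x,y=np.clip(c-[200,160],0,None);  cv2.imwrite(f"pics/a_{n}.png",im[y:y+400,x:x+400])
cv2.imwrite("pics/f.png",np.hstack([cv2.imread("pics/a_top.png"),cv2.imread("pics/a_scene.png")]))
for t in("stay_mid","stay_tip","lid_pull"):
    for n in C: print(n,t,[(np.round(d["at"],1).tolist(),round(d["confidence"],2)) for d in ctrl.mark_of(n,t)][:2])
for n in C: print(proj(n,W(lidpt(1.22)))[0], proj(n,W(lidpt(1.17)))[0])
E
```

```text
time: 16.27
position: [0.4741, 0.0016, 0.3321]
tool_rot: [0.016, 0.893, -0.039]
ft_force: [0.1, 0.8, 0.1]
grip_width: 0.557
time: 16.9
position: [0.4422, 0.0078, 0.438]
tool_rot: [0.019, 1.147, -0.038]
ft_force: [0.3, -0.1, -0.0]
grip_width: 0.684
t 16.9 grasp chest mm [-96.1  54.1 288.6] alpha 24.3 y [ 0.     1.    -0.004] F [ 0.3 -0.1 -0. ] w 59.5
top stay_mid [([254.9, 168.3], 0.44)]
scene stay_mid [([202.2, 151.1], 0.59)]
top stay_tip [([253.7, 154.5], 0.41)]
scene stay_tip [([194.0, 219.2], 0.72)]
top lid_pull [([269.0, 129.9], 0.86)]
scene lid_pull [([201.2, 150.9], 0.73), ([302.5, 246.7], 0.35)]
[270.26194046 128.77843579] [270.20462825 132.53702195]
[201.17785577 150.38323086] [203.99805029 149.16976218]
```

View pics/f.png

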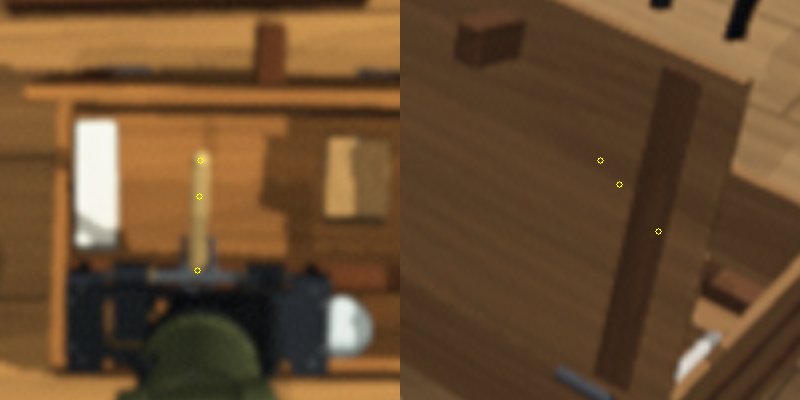

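```bash
python3 - <<'E'
from h import *
rows(line(np.array([-.05,0.001,.44]),toolR(np.radians(5)),5),60)
E
```

```text
[-23.7,-10.7,32.1,-0.0,0.068,0.001,60,-25.1,-10.7,30.4,-0.0,0.068,0.001,60,-26.3,-10.7,28.6,-0.0,0.068,0.001,60,-27.5,-10.7,26.8,-0.0,0.068,0.001,60,-28.5,-10.6,24.8,-0.0,0.068,0.001,60] ['41/3.9', '41/3.9', '40/3.9', '40/3.9', '39/3.9']
```

```bash
python3 -m crank '[-24,-11,32,0,0.068,0.001,60,-25,-11,30,0,0.068,0.001,60,-26,-11,29,0,0.068,0.001,60,-28,-10,27,0,0.068,0.001,60,-28,-10,25,0,0.068,0.001,60]'
python3 - <<'E'
from h import *
where()
a=-.24;d=np.array([np.sin(a),0,-np.cos(a)])
rows(line(lidpt(1.22)+[0,.001,0]-.1*d,toolR(a),10),60)
E
```

```text
time: 17.92
position: [0.5405, -0.0497, 0.6051]
tool_rot: [0.03, 1.485, -0.032]
ft_force: [0.7, -0.0, -0.2]
grip_width: 0.687
t 17.93 grasp chest mm [-49.1   1.1 441.7] alpha 4.9 y [0.001 1.    0.   ] F [ 0.7 -0.  -0.2] w 59.8
[2.4,0.0,21.0,-0.0,0.033,-0.0,60,1.9,0.0,21.1,-0.0,0.033,-0.0,60,1.4,0.0,21.1,-0.0,0.033,-0.0,60,0.8,0.0,21.2,-0.0,0.033,-0.0,60,0.3,-0.0,21.2,-0.0,0.033,-0.0,60] ['21/1.9', '21/1.9', '21/1.9', '21/1.9', '21/1.9']
[-0.2,-0.0,21.2,-0.0,0.033,-0.0,60,-0.7,-0.0,21.2,-0.0,0.033,-0.0,60,-1.2,-0.0,21.1,-0.0,0.033,-0.0,60,-1.7,-0.0,21.1,-0.0,0.033,-0.0,60,-2.2,-0.0,21.0,-0.0,0.033,-0.0,60] ['21/1.9', '21/1.9', '21/1.9', '21/1.9', '21/1.9']
```

```bash
python3 -m crank '[2,0,21,0,0.033,0,60,2,0,21,0,0.033,0,60,1,0,21,0,0.033,0,60,1,0,21,0,0.033,0,60,0,0,21,0,0.033,0,60]'
python3 -m crank '[0,0,21,0,0.033,0,60,-1,0,21,0,0.033,0,60,-1,0,21,0,0.033,0,60,-2,0,21,0,0.033,0,60,-2,0,21,0,0.033,0,60]'
python3 - <<'E'
from h import *
where()
rows(line(lidpt(1.22)+[0,.001,0],toolR(-.24),5),60)
E
```

```text
time: 18.55
position: [0.6459, -0.0537, 0.5998]
tool_rot: [0.033, 1.65, -0.031]
ft_force: [-0.5, -0.2, 0.0]
grip_width: 0.685
time: 19.18
position: [0.735, -0.0569, 0.5751]
tool_rot: [0.035, 1.788, -0.033]
ft_force: [-0.2, 0.2, -1.0]
grip_width: 0.688
t 19.18 grasp chest mm [ 96.1   1.1 414.9] alpha -12.5 y [ 0.002  1.    -0.004] F [-0.2  0.2 -1. ] w 59.8
[16.1,-0.1,2.1,-0.001,0.004,0.001,60,16.1,-0.1,2.1,-0.001,0.004,0.001,60,16.1,-0.1,2.2,-0.001,0.004,0.001,60,16.1,-0.1,2.3,-0.001,0.004,0.001,60,16.0,-0.1,2.3,-0.001,0.004,0.001,60] ['16/0.2', '16/0.2', '16/0.2', '16/0.2', '16/0.2']
```

```bash
python3 -m crank '[16,0,2,0,0.004,0,60,16,0,2,0,0.004,0,60,16,0,2,0,0.004,0,60,16,0,2,0,0.004,0,60,16,0,2,0,0.004,0,60]'
python3 - <<'E'
from h import *
where(); print(lidpt(1.22))
rows(line(lidpt(1.22)+[0,.001,0],toolR(-.24),5),60)
E
```

```text
time: 19.8
position: [0.7253, -0.0557, 0.495]
tool_rot: [0.035, 1.809, -0.028]
ft_force: [0.7, -0.4, 0.3]
grip_width: 0.691
t 19.8 grasp chest mm [ 83.1   2.3 335.7] alpha -13.7 y [-0.001  1.    -0.   ] F [ 0.7 -0.4  0.3] w 60.1
[0.08524368 0.         0.33504319]
[0.0,-0.3,0.5,0.0,0.0,0.0,60,0.0,-0.3,0.5,0.0,0.0,0.0,60,0.0,-0.3,0.5,0.0,0.0,0.0,60,0.0,-0.3,0.5,0.0,0.0,0.0,60,0.0,-0.3,0.5,0.0,0.0,0.0,60] ['1/0.0', '1/0.0', '1/0.0', '1/0.0', '1/0.0']
```

```bash
python3 -m crank '[0,-1,2,0,0,0,18,0,0,0,0,0,0,18,0,0,0,0,0,0,18,0,0,0,0,0,0,18,0,0,0,0,0,0,18]' 25
python3 - <<'E'
from h import *
where()
th=np.linspace(1.22,.87,16)[1:]
rows([(lidpt(t)+[0,.001,0],toolR(-.24)) for t in th],18)
E
```

```text
time: 20.42
position: [0.7278, -0.0571, 0.4964]
tool_rot: [0.035, 1.807, -0.029]
ft_force: [-0.1, -0.0, 1.6]
grip_width: 0.277
t 20.43 grasp chest mm [ 85.9   1.  337. ] alpha -13.5 y [ 0.     1.    -0.001] F [-0.1 -0.   1.6] w 24.1
[4.2,-0.1,-4.5,-0.0,0.004,0.001,18,2.3,0.0,-4.8,0.0,0.0,0.0,18,2.4,-0.0,-4.7,0.0,0.0,0.0,18,2.5,0.0,-4.7,0.0,0.0,0.0,18,2.6,0.0,-4.6,0.0,0.0,0.0,18] ['6/0.2', '5/0.0', '5/0.0', '5/0.0', '5/0.0']
[2.8,0.0,-4.6,0.0,0.0,0.0,18,2.9,0.0,-4.5,0.0,0.0,0.0,18,3.0,-0.0,-4.4,0.0,0.0,0.0,18,3.1,-0.0,-4.4,0.0,0.0,0.0,18,3.2,-0.0,-4.3,0.0,0.0,0.0,18] ['5/0.0', '5/0.0', '5/0.0', '5/0.0', '5/0.0']
[3.3,0.0,-4.2,0.0,0.0,0.0,18,3.4,-0.0,-4.1,0.0,0.0,0.0,18,3.5,0.0,-4.1,0.0,0.0,0.0,18,3.6,-0.0,-4.0,0.0,0.0,0.0,18,3.6,0.0,-3.9,0.0,0.0,0.0,18] ['5/0.0', '5/0.0', '5/0.0', '5/0.0', '5/0.0']
```

```bash
python3 -m crank '[2.2,0,-4.8,0,0,0,18,2.3,0,-4.8,0,0,0,18,2.4,0,-4.7,0,0,0,18,2.5,0,-4.7,0,0,0,18,2.6,0,-4.6,0,0,0,18]' 30
python3 -m crank '[2.8,0,-4.6,0,0,0,18,2.9,0,-4.5,0,0,0,18,3,0,-4.4,0,0,0,18,3.1,0,-4.4,0,0,0,18,3.2,0,-4.3,0,0,0,18]'
python3 - <<'E'
from h import *
where()
g=lambda t:lidpt(t)
print(lidpt(1.22-.35*2/3))
E
```

```text
time: 21.05
position: [0.7015, -0.0561, 0.4901]
tool_rot: [0.035, 1.807, -0.029]
ft_force: [0.9, 1.4, 3.4]
grip_width: 0.274
time: 21.68
position: [0.6764, -0.0551, 0.4806]
tool_rot: [0.036, 1.808, -0.029]
ft_force: [-1.1, 1.4, 4.2]
grip_width: 0.272
t 21.68 grasp chest mm [ 34.3   1.  321.2] alpha -13.6 y [ 0.     1.    -0.001] F [-1.1  1.4  4.2] w 23.7
[0.03428614 0.         0.31975223]
```

```bash
python3 -m crank '[3.3,0,-4.2,0,0,0,18,3.4,0,-4.1,0,0,0,18,3.5,0,-4.1,0,0,0,18,3,0,-3.3,0,0,0,18,0,0,0,0,0,0,18]'
python3 - <<'E'
from h import *
where()
for t in(.87,.89,.9,.92):print(t,lidpt(t))
E
```

```text
time: 22.3
position: [0.658, -0.0544, 0.4713]
tool_rot: [0.036, 1.809, -0.029]
ft_force: [-2.6, 2.9, 6.2]
grip_width: 0.273
t 22.3 grasp chest mm [ 15.8   1.  311.9] alpha -13.7 y [ 0.  1. -0.] F [-2.6  2.9  6.2] w 23.8
0.87 [0.01048718 0.         0.30776707]
0.89 [0.01446516 0.         0.31001762]
0.9 [0.01647083 0.         0.31111295]
0.92 [0.02051453 0.         0.31324317]
```

```bash
python3 -m crank '[1.4,0,-1.5,0,0,0,18,1.4,0,-1.5,0,0,0,18,0.7,0,-0.8,0,0,0,18,0,0,0,0,0,0,18,0,0,0,0,0,0,18]'
python3 -c "
from h import *
where()"
python3 -m crank '[0.7,0,-0.8,0,0,0,18,0.7,0,-0.8,0,0,0,18,0.7,0,-0.8,0,0,0,18,0,0,0,0,0,0,18,0,0,0,0,0,0,18]'
python3 - <<'E'
from h import *
where()
for n in C:
    im=cv2.resize(ctrl.get_image(n)[:,:,::-1],None,fx=4,fy=4,interpolation=cv2.INTER_CUBIC)
    c=((proj(n,W(staypt(1.047,.145))[None])[0]+.5)*4).astype(int)
    x,y=np.clip(c-[200,160],0,None);  cv2.imwrite(f"pics/a_{n}.png",im[y:y+400,x:x+400])
cv2.imwrite("pics/g.png",np.hstack([cv2.imread("pics/a_top.png"),cv2.imread("pics/a_scene.png")]))
E
```

```text
time: 22.92
position: [0.6541, -0.0542, 0.4692]
tool_rot: [0.035, 1.807, -0.029]
ft_force: [-0.4, 2.4, 6.8]
grip_width: 0.274
t 22.93 grasp chest mm [ 12.1   1.  309.8] alpha -13.6 y [ 0.     1.    -0.001] F [-0.4  2.4  6.8] w 23.8
time: 23.55
position: [0.6523, -0.0541, 0.469]
tool_rot: [0.035, 1.801, -0.029]
ft_force: [4.3, 1.5, 9.1]
grip_width: 0.276
t 23.55 grasp chest mm [ 11.3   1.1 309.4] alpha -13.2 y [-0.     1.    -0.001] F [4.3 1.5 9.1] w 24.0
```

View pics/g.png

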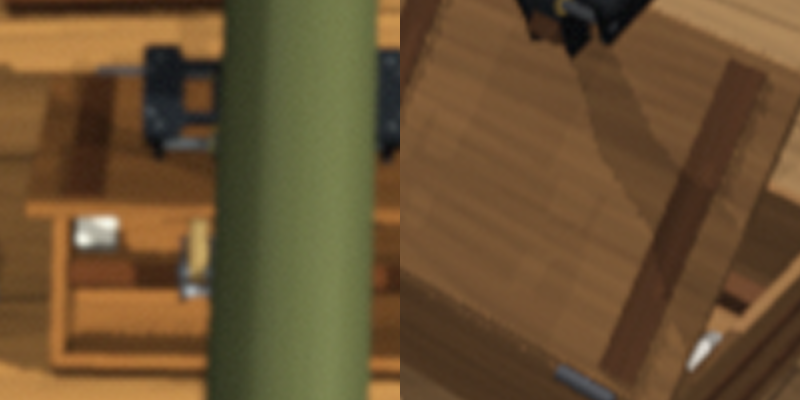

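Commanded 3.2 mm further, but the tool moved only 0.9 mm and the force rose, at about 0.874 rad: the lid is on the stay. Releasing.

```bash
python3 -m crank '[-0.7,0,0.8,0,0,0,26,0,0,0,0,0,0,34,0,0,0,0,0,0,60,0,0,0,0,0,0,60,0,0,0,0,0,0,60]'
python3 -c "
from h import *
where()"
python3 -m crank '[-8,0,0,0,0,0,60,-15,0,0,0,0,0,60,-20,0,0,0,0,0,60,-20,0,0,0,0,0,60,-20,0,0,0,0,0,60]'
python3 -m crank '[-10,0,-30,0,-0.05,0,60,-5,0,-50,0,-0.05,0,60,0,0,-50,0,-0.05,0,60,0,0,-50,0,-0.05,0,60,0,0,-50,0,0,0,60]'
python3 - <<'E'
from h import *
where()
for n in C:
    im=cv2.resize(ctrl.get_image(n)[:,:,::-1],None,fx=4,fy=4,interpolation=cv2.INTER_CUBIC)
    c=((proj(n,W(staypt(1.047,.145))[None])[0]+.5)*4).astype(int)
    x,y=np.clip(c-[200,200],0,None);  cv2.imwrite(f"pics/a_{n}.png",im[y:y+400,x:x+400])
cv2.imwrite("pics/i.png",np.hstack([cv2.imread("pics/a_top.png"),cv2.imread("pics/a_scene.png")]))
for n in C:
    print(n,[(np.round(d["at"],1).tolist(),round(d["confidence"],2)) for d in ctrl.mark_of(n,"lid_pull")][:2],[proj(n,W(lidpt(t)))[0].round(1).tolist() for t in(.81,.87,.93)])
E
```

```text
time: 24.28
position: [0.6522, -0.0544, 0.4676]
tool_rot: [0.035, 1.808, -0.029]
ft_force: [0.4, 0.2, -0.1]
grip_width: 0.637
t 24.27 grasp chest mm [ 10.1   0.6 308.2] alpha -13.6 y [ 0.     1.    -0.001] F [ 0.4  0.2 -0.1] w 55.4
time: 24.9
position: [0.6718, -0.055, 0.5499]
tool_rot: [0.035, 1.807, -0.029]
ft_force: [0.6, 0.3, -0.0]
grip_width: 0.686
time: 25.52
position: [0.4453, -0.0461, 0.594]
tool_rot: [0.032, 1.604, -0.032]
ft_force: [-0.7, -0.4, -0.2]
grip_width: 0.689
t 25.52 grasp chest mm [-164.     0.8  430.1] alpha -1.9 y [ 0.     1.    -0.001] F [-0.7 -0.4 -0.2] w 60.0
top [([270.6, 155.1], 0.66)] [[269.5, 159.0], [269.6, 154.8], [269.8, 150.5]]
scene [([222.3, 148.9], 0.61)] [[222.0, 146.4], [219.3, 146.2], [216.5, 146.2]]
```

View pics/i.png

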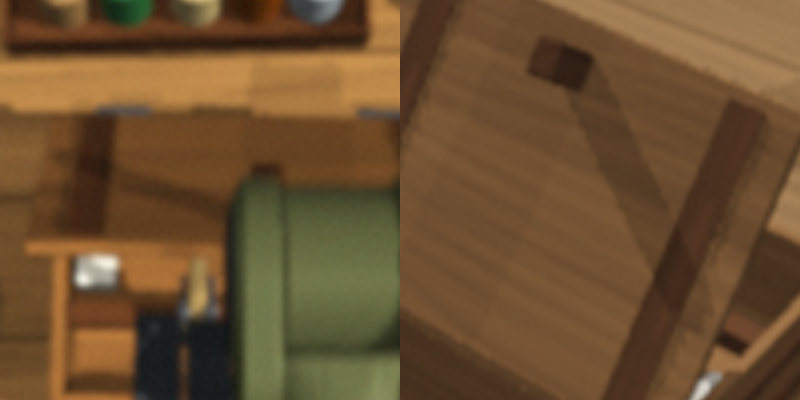

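```bash
python3 - <<'E'
from bench import ctrl
import cv2
print(ctrl.close_job())
cv2.imwrite("pics/z.png",cv2.resize(ctrl.get_image("scene")[:,:,::-1],(800,600)))
E
```

```text
the job is handed in; nothing more can be done
None
the job is handed in; nothing more can be done
```

I propped the lid half open on the raised stay and handed the job in at about 26 s of the 67 s allowed. No verdict was reported, and I have no direct reading of the joint angles.

**What I did:** I lifted the lid by its block to the stop at about 1.22 rad and let go. Then I swung the stay up to its stop, including a short press past it. I re-gripped the block, lowered the lid gently onto the stay, released it and backed away.

**What the last checks showed:**
- **Lid angle:** the tool stopped against the stay at about 0.87 rad. After release, the top camera put the lid pull at row 155.1, against 154.8 expected for 0.87 rad. The scene camera was 2–3 pixels off the prediction (column 222.3, row 148.9, against 219.3 and 146.2). That column alone would suggest about 0.81 rad, the lower limit. I trusted the top view and the contact reading.
- **Stay angle:** by eye, the stay's end in the top view lay where it should for 1.047 rad, both while I held it and after release. The detector's mark for the tip was about 2 pixels off (154.5 against 156.5), which would suggest about 0.99 rad. That is still above the 0.96 rad limit.
- **Forces:** the readings I took never exceeded about 10 N at the wrist, and were near zero after release.

I did not measure the goods or the things around the chest again at the end. I saw no contact with any of them, and those visible in the last views looked undisturbed. A final picture could not be taken, because the cameras are closed after hand-in.

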